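# Return the inspection torch to its flap-covered charging dock

## Task

Take the torch standing on the bench and put it back in its charging dock: push the sprung dust flap open with the torch's tail, keep it open and slide the torch down past it, then press it gently until it is fully home on the sprung charging contact. Do not ram it or force the flap, leave the torch standing in the dock with the gripper clear, and do not disturb the other things on the bench.

Things in the scene. Friction and masses are not known exactly. Their poses are not given: they have to be found in the camera images.
- torch: Black torch standing upright on its tail, 150 mm tall, 0.47 to 0.63 kg. Round body 32 mm across with a 5 mm chamfer at the tail, widening above 98 mm to a round head 38 mm across (108 to 150 mm above the tail): grip it there from above. Origin: centre of the tail face; z points up along the torch.
- dock: Grey steel charging dock fixed to the bench, 102 (x) by 78 (y) by 105 mm high, on a 130 by 104 mm foot plate 6 mm thick. In its top, a rectangular mouth with straight walls, x from -22.5 to +39 mm, y +-19 mm, closed by a steel flap. Origin: centre of its underside; z up, x towards the flap's hinge.
- dock_mouth (a point): Point on the dock's top plane (105 mm up, 4 mm to the -x side of the dock's centre) through which the upright docked torch's axis passes; axes as the dock's. There the torch has about 2.5 mm to the mouth's -x wall and 3 mm to each side wall. Its tail, going straight down here, opens the flap.
- dock_flap (a joint): Angle (rad) of the sprung flap: 0 shut (level, 2 mm below the dock's top), 1.45 hanging open inside. Plate 56 long, 34 wide, 3 mm thick, hinged along y on the mouth's +x side, swinging down. Spring 0.14 N m shut, 0.28 with the torch in. Dock and flap together bear no more than 30 N from the torch.
- dock_hinge (a point): Middle of the flap's hinge line, 103 mm above the bench, 35 mm to +x of the dock's centre (an 8 mm round steel barrel on the top marks this side). With the torch in, the flap leans on its side at about 1.15 rad and presses it with about 5 N against the -x wall; this pinch drags on the sliding torch and can leave it hanging above the contact if let go too early.
- dock_contact (a joint): How far (m) the charging contact (brass disc, 24 mm across) down in the mouth is pressed: 0 free, 0.008 at its firm stop = torch home. Weak spring, 1 to 4 N, less than the torch's weight. Its height is adjustable and unseen: free top 20 to 38 mm above the bench, so find it by feel or by this reading. Load it with no more than 22 N.
- valve_rack: Bystander: a pale wooden block 60 by 200 by 35 mm with five engine valves standing in it in a row, 87 mm high over all. Origin: centre of its underside; long side along its y.
- screwdriver: Bystander: a screwdriver lying on the bench, about 200 mm long. Origin: under its middle; it points along its x.
- tappet: Bystander: a steel bucket tappet standing on the bench, 32 mm across and 26 mm high. Origin: centre of its underside.

How it is judged (in metres and radians):
On the way, in this order (a step that is already met when the one before it is completed fails the run):
1. the torch is lifted clear of the bench (height (world z) of torch above 0.03 m), for 0.1 s.
2. the torch's tail, in the mouth, holds the flap well open, not yet on the contact (horizontal distance between torch and dock_mouth below 0.009 m and angle between torch's own z axis and vertical below 0.12 rad and value of joint dock_flap above 0.7 rad and height (world z) of torch below 0.09 m and value of joint dock_contact below 0.005 m), for 0.2 s.
At the end, for the whole second after the job is handed in: The torch stands at rest in the dock, its axis within 9 mm of the mouth point and within 7 degrees of upright, the flap held open by it (over 0.7 rad), and the charging contact pressed down more than 6 of its 8 mm (horizontal distance between torch and dock_mouth below 0.009 m and angle between torch's own z axis and vertical below 0.12 rad and value of joint dock_contact above 0.006 m and value of joint dock_flap above 0.7 rad and linear speed of torch below 0.02 m/s); the robot touches nothing.
It fails at once if the charging contact is loaded with more than 22 N (contact force between torch and dock_contact above 22 N).
It fails at once if the dock or its flap is loaded with more than 30 N by the torch (contact force between torch and dock above 30 N).
It fails at once if the valve rack is pushed more than 15 mm from its place (distance of valve_rack from where it was at the start of the episode above 0.015 m).
It fails at once if the screwdriver is pushed more than 15 mm from its place (distance of screwdriver from where it was at the start of the episode above 0.015 m).
It fails at once if the tappet is pushed more than 15 mm from its place (distance of tappet from where it was at the start of the episode above 0.015 m).
It also fails if it takes over 42 s, if anything falls off the work surface, if the arm or the gripper's body presses on something with over 40 N, if the wrist force passes 120 N, or if a joint passes its speed limit or range.

## Robot

A 6-joint arm with a two-finger parallel gripper is mounted at the origin on the work surface. World frame = base frame: x ahead of the robot, y to its left, z up, the work surface at z = 0. Lengths are in m, angles in degrees, forces in N, time in s.
With the tool pointing down it reaches from about 0.3 to 0.75 m from the base axis. Payload 8.5 kg.
Tool frame: the origin (TCP) lies on the centre line of the jaws, within the pads' length; the fingertips stand 17 mm ahead of it and the grasp point (between the pads) lies 2 mm behind it (env.tip_extent is the distance from the TCP to the fingertips, in m); z points along the fingers, y is the direction in which the jaws open and shut (so a half turn about z gives the same grasp; the last joint's range is limited). The gripper opens to 85 mm and grips with 20 to 120 N. Pads are 22 mm wide; open, the fingers measure 114 mm over their backs; the gripper's body (76 mm by 85 mm) begins 54 mm behind the grasp point. The pads swing forward as they close: fully open they stand 13 mm farther back than shut.
Start: joints at [63.467, 21.807, 74.336, -0, 83.858, -12.336], TCP at [0.135, 0.533, 0.248] pointing down, gripper open.
Joint ranges: [-178.18, 178.18], [-50.72, 133.34], [12.68, 142.11], [-81.47, 261.47], [9.98, 163.14], [-165.26, 165.26]. Speed limits (degrees/s): [136.94, 136.94, 180, 180, 180, 180].

## Interface

Orientations are given as a 3x3 rotation matrix whose columns are the frame's x, y, z axes.
In Python, from rig import telemetry, get_image, camera_params, close_job, env gives the robot as it stands.
- The arm moves only by the tool apply_moves, never from a script. Its argument "motion" is a list of rows, each an object of numbers: "tx", "ty", "tz": the shift along the tool's x, y, z in cm; "turn": the turn about the tool's z in degrees; "jaw": the gripper's target within -1 to 1 (fully open at 1, half-way at 0, shut at -1). In form: [{"tx": .., "ty": .., "tz": .., "turn": .., "jaw": ..}, ...]. A call has 1 to 5 rows; each row is the pose to reach, as a shift and turn from the pose measured when the call began, along the tool's axes at that moment; what a row does not reach only later rows make up. A row lasts 1/12 s, in which the tool goes at most 41.7 mm and 7.16 degrees, less where a joint would pass 70% of its speed; a pose out of reach is approached as far as the arm can. A call with a gripper value outside its range is refused whole. The fingers move at their own pace and stop on an object; "squeeze" is the grip in N (left out, the last holds). Time passes only in rows, so rows that repeat a pose let the fingers close. It gives the time, the measured TCP pose, the force and the opening at its end, in the units of the state.
- telemetry.observe(): the state, without advancing time (a new reading comes with each control period).
- get_image(name): name is "scene" or "top"; returns (picture, depth): 420x560x3 uint8, red, green, blue; 420x560 float32, m along the optical axis (not along the pixel's ray), 0 where there is no reading.
- camera_params(name): a dict with "fx", "fy", "cx", "cy" (pixels), "D" ([k1, k2, p1, p2, k3] as OpenCV has them; the pictures are not rectified), "rvec" (rotation vector, rad) and "tvec" (3), from world to camera coordinates, as OpenCV has them. Camera axes: x right, y down, z forward; pixel columns grow to the right and rows downward; lengths in m; the calibration is good to about 2 mm. A picture is of the moment at which its call begins. camera_params takes no time and is no camera call.
- close_job(): hands the job in, once; it reports no verdict.
The state is a dict: "time_s": time; "q": joint angles; "qvel": joint speeds; "joint_efforts": joint torques, N m; "position": TCP position; "tool_rot": TCP orientation; "ft_force": force on the tool from outside, world axes, zero at the start; "wrist_torque": the same for the moment, N m; "grip_width": finger opening in m.
Only numpy, scipy, OpenCV 4.12 (cv2) and the standard library are available. Lean on these libraries where they do the work, as an engineer would, in place of code of your own. Each camera call takes 0.05 s, during which the arm holds its last target. There are 200 camera calls.

## Working session

There is one attempt and no reset: what is moved stays moved. The work goes in short steps, Python scripts to look and compute and a tool call to move; the robot and the scene stay as the last step left them, time stands still between calls to the robot, and variables do not carry over. Pictures are saved under pics/ and viewed, about 8 in all and at most 12, crops included, and the job is handed in when it is done.

Besides the shell and the picture viewer there is one more tool, called as name([rows], argument=value, ...), one row to a line, values as JSON. apply_moves: Moves the arm, as the interface text tells. Its arguments: {"type":"object","properties":{"motion":{"type":"array"},"squeeze":{"type":"number"}},"required":["motion"]}

```bash
mkdir -p pics; cat > h.py <<'E'
import numpy as np, cv2
from rig import telemetry, get_image, camera_params, close_job, env
def cam(n):
    c=camera_params(n); K=np.array([[c['fx'],0,c['cx']],[0,c['fy'],c['cy']],[0,0,1.]])
    R=cv2.Rodrigues(np.array(c['rvec'],float))[0]; return K,np.array(c['D'],float),R,np.array(c['tvec'],float).ravel()
def ray(n,uv):
    K,D,R,t=cam(n); p=cv2.undistortPoints(np.array(uv,float).reshape(-1,1,2),K,D).reshape(-1,2)
    d=np.c_[p,np.ones(len(p))]; return -R.T@t, d@R, d
def atz(n,uv,z):
    o,d,_=ray(n,uv); return o+d*((z-o[2])/d[:,2])[:,None]
def cloud(n,dep):
    K,D,R,t=cam(n); h,w=dep.shape; u,v=np.meshgrid(np.arange(w),np.arange(h))
    o,d,_=ray(n,np.c_[u.ravel(),v.ravel()]); P=o+d*dep.ravel()[:,None]; P[dep.ravel()==0]=np.nan
    return P.reshape(h,w,3)
def grab(n,tag):
    im,dep=get_image(n); cv2.imwrite(f'pics/{tag}.png',im[...,::-1]); np.save(f'pics/{tag}.npy',dep); return im,dep
E
python3 - <<'E'
from h import *
for n in('scene','top'):
    im,dep=grab(n,n+'0'); P=cloud(n,dep); o=ray(n,[[280,210]])[0]
    print(n,o.round(3),P[210,280].round(3))
s=telemetry.observe();print(s)
E
```

```text
scene [ 0.952 -0.328  0.517] [0.51  0.032 0.087]
top [0.449 0.04  1.043] [0.539 0.025 0.106]
{'time_s': 0.1, 'q': array([ 6.34684134e+01,  2.18367101e+01,  7.43783261e+01,  3.16180734e-04,
        8.38568727e+01, -1.23363922e+01]), 'qvel': array([ 0.02298003, -0.07134887, -0.10788987, -0.03157783,  0.04830641,
       -0.04630297]), 'joint_efforts': array([ 4.84269694e-03, -4.49214399e+01, -2.31660873e+01, -9.20823481e-05,
        3.60869417e-03, -1.23840061e-05]), 'position': array([0.13477587, 0.53299406, 0.24778971]), 'tool_rot': array([[-9.69465698e-01,  2.45226303e-01, -5.65526943e-04],
       [ 2.45226803e-01,  9.69465090e-01, -1.12042435e-03],
       [ 2.73501108e-04, -1.22489534e-03, -9.99999212e-01]]), 'ft_force': array([-0.14507999,  0.34302056, -0.02826859]), 'wrist_torque': array([-0.06029167,  0.03338857,  0.00676274]), 'grip_width': 0.08557132454415411}
```

View pics/top0.png

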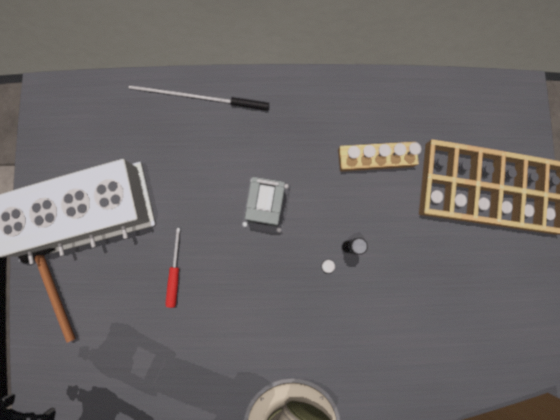

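View pics/scene0.png

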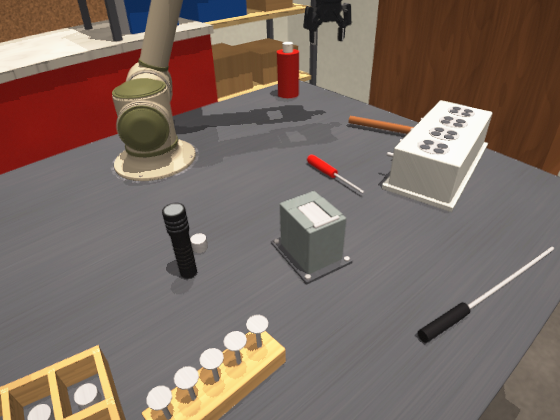

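```bash
python3 - <<'E'
from h import *
a=cv2.imread('pics/top0.png'); b=cv2.imread('pics/scene0.png')
c1=cv2.resize(a[165:245,225:305],(560,560),interpolation=cv2.INTER_CUBIC)
P=cloud('top',np.load('pics/top0.npy'));S=cloud('scene',np.load('pics/scene0.npy'))
c2=cv2.resize(b[180:280,260:360],(560,560),interpolation=cv2.INTER_CUBIC)
cv2.imwrite('pics/c1.png',c1); cv2.imwrite('pics/c2.png',c2)
# torch head
for Q,nm in((P,'top'),(S,'scene')):
    m=(Q[...,2]>.142)&(Q[...,2]<.16)&(abs(Q[...,0]-.45)<.12)&(abs(Q[...,1]+.12)<.1)
    q=Q[m]; print(nm,len(q),q.mean(0).round(4),q.min(0).round(4),q.max(0).round(4))
    m=(Q[...,2]>.095)&(Q[...,2]<.125)&(abs(Q[...,0]-.53)<.09)&(abs(Q[...,1]-.06)<.09)
    q=Q[m][:,:2].astype(np.float32);print('dock',len(q),cv2.minAreaRect(q),np.median(Q[m][:,2]))
print(atz('top',[[329,267]],.026),atz('top',[[360,245]],.15))
E
```

```text
top 243 [ 0.4542 -0.146   0.1504] [ 0.4359 -0.1653  0.1428] [ 0.4712 -0.128   0.1549]
dock 1400 ((0.5640275478363037, 0.06042562425136566), (0.07820428907871246, 0.10162118077278137), 79.91874694824219) 0.1045896413215261
scene 320 [ 0.4583 -0.1486  0.1484] [ 0.4362 -0.1659  0.142 ] [ 0.4738 -0.1289  0.1511]
dock 1719 ((0.5637839436531067, 0.061416447162628174), (0.07934074848890305, 0.10317862778902054), 79.92598724365234) 0.10320219702372074
[[ 0.40307287 -0.09637624  0.026     ]] [[ 0.45566662 -0.14941937  0.15      ]]
```

View pics/c1.png

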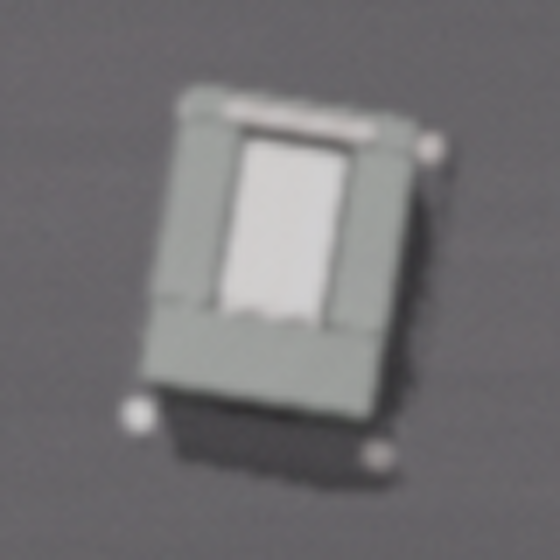

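View pics/c2.png

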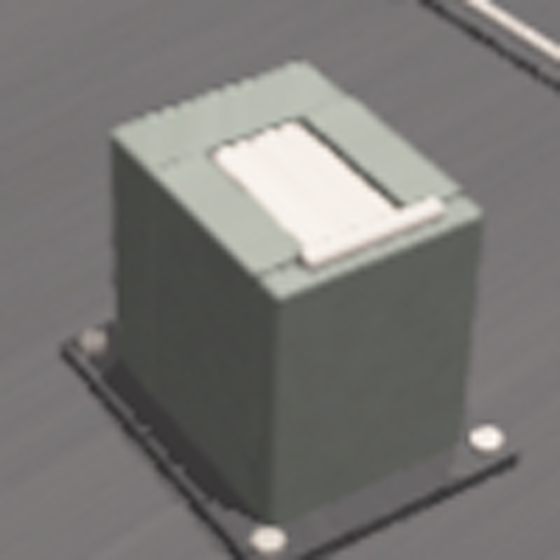

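The top crop shows the dock's top with the pale flap. The barrel is on the upper (+x) side at about (300,118), so dock yaw is about -10°. The scene crop agrees. Next I'll turn the corners into a pose and compute the first moves.

```bash
cat >> h.py <<'E'
def rel(tgt,yaw_y=None,s=None):
    s=s or telemetry.observe(); R=s['tool_rot']; d=R.T@(np.array(tgt)-s['position'])*100
    a=np.degrees(np.arctan2(R[1,1],R[0,1])); print('shift cm',d.round(2),'y-ang',a.round(2),'turn',None if yaw_y is None else round(a-yaw_y,2)); return d
E
python3 - <<'E'
from h import *
t=np.array([[180,92],[418,120],[372,415],[143,378]])/7-.43+[225,165]
f=np.array([[243,142],[348,152],[322,325],[220,310]])/7-.43+[225,165]
s=np.array([[482,212],[275,300],[112,132],[300,62]])/5.6-.41+[260,180]
b=np.array([[225,106],[375,133]])/7-.43+[225,165]
for n,q,z in(('top',t,.105),('top',f,.103),('top',b,.109),('scene',s,.105)):
    X=atz(n,q,z)[:,:2]; e=np.roll(X,-1,0)-X
    print(n,X.round(4).tolist(),'c',X.mean(0).round(4),np.linalg.norm(e,axis=1).round(4),np.degrees(np.arctan2(e[:,1],e[:,0])).round(1))
rel([.38,.2,.25],80)
E
```

```text
top [[0.6158, 0.0935], [0.6055, 0.0143], [0.5073, 0.0308], [0.5204, 0.1062]] c [0.5623 0.0612] [0.0799 0.0996 0.0765 0.0962] [-97.4 170.5  80.2  -7.6]
top [[0.599, 0.0727], [0.5953, 0.0377], [0.5375, 0.047], [0.5429, 0.0807]] c [0.5687 0.0595] [0.0352 0.0585 0.0342 0.0568] [-96.1 170.9  81.   -8.1]
top [[0.6102, 0.0784], [0.6006, 0.0287]] c [0.6054 0.0536] [0.0506 0.0506] [-100.9   79.1]
scene [[0.6205, 0.0876], [0.608, 0.0112], [0.5116, 0.0299], [0.5236, 0.1034]] c [0.5659 0.058 ] [0.0774 0.0982 0.0745 0.0982] [-99.3 169.   80.8  -9.3]
shift cm [-31.94 -26.27  -0.2 ] y-ang 75.8 turn -4.2
```

apply_moves([
  {"tx":-31.9,"ty":-26.3,"tz":0,"turn":-4,"jaw":1},
  {"tx":-31.9,"ty":-26.3,"tz":0,"turn":-4,"jaw":1},
  {"tx":-31.9,"ty":-26.3,"tz":0,"turn":-4,"jaw":1},
  {"tx":-31.9,"ty":-26.3,"tz":0,"turn":-4,"jaw":1},
  {"tx":-31.9,"ty":-26.3,"tz":0,"turn":-4,"jaw":1},
])

```text
time_s: 0.52
position: [0.2586, 0.3635, 0.248]
tool_rot: [[-0.984, 0.176, -0.001], [0.176, 0.984, -0.002], [0.001, -0.002, -1.0]]
ft_force: [1.5, 1.0, -0.5]
grip_width: 0.0851
```

```bash
python3 -c "
from h import *
s=telemetry.observe();print(s['position'],s['time_s']);rel([.42,.0,.25],80);rel([.4545,-.1472,.24],80)"
```

```text
[0.25857754 0.36348106 0.24795605] 0.5167
shift cm [-22.3  -32.93  -0.16] y-ang 79.84 turn -0.16
shift cm [-28.29 -46.81   0.85] y-ang 79.84 turn -0.16
```

apply_moves([
  {"tx":-22.3,"ty":-33,"tz":0},
  {"tx":-22.3,"ty":-33,"tz":0},
  {"tx":-22.3,"ty":-33,"tz":0},
  {"tx":-22.3,"ty":-33,"tz":0},
  {"tx":-22.3,"ty":-33,"tz":0},
])

```text
invalid input
```

```bash
python3 -c "
from h import *
s=telemetry.observe();print(s['position'],s['time_s']);rel([.4545,-.1472,.24],80)"
```

```text
[0.25857754 0.36348106 0.24795605] 0.5167
shift cm [-28.29 -46.81   0.85] y-ang 79.84 turn -0.16
```

apply_moves([
  {"tx":-22.3,"ty":-33,"tz":0,"turn":0,"jaw":1},
  {"tx":-22.3,"ty":-33,"tz":0,"turn":0,"jaw":1},
  {"tx":-22.3,"ty":-33,"tz":0,"turn":0,"jaw":1},
  {"tx":-22.3,"ty":-33,"tz":0,"turn":0,"jaw":1},
  {"tx":-22.3,"ty":-33,"tz":0,"turn":0,"jaw":1},
])

```text
time_s: 0.93
position: [0.3425, 0.1728, 0.2482]
tool_rot: [[-0.984, 0.176, -0.001], [0.176, 0.984, -0.001], [0.001, -0.002, -1.0]]
ft_force: [0.6, 0.1, 0.3]
grip_width: 0.0856
```

apply_moves([
  {"tx":-14,"ty":-25,"tz":0,"turn":0,"jaw":1},
  {"tx":-14,"ty":-25,"tz":0,"turn":0,"jaw":1},
  {"tx":-14,"ty":-25,"tz":0,"turn":0,"jaw":1},
  {"tx":-14,"ty":-25,"tz":0,"turn":0,"jaw":1},
  {"tx":-14,"ty":-25,"tz":0,"turn":0,"jaw":1},
])

```text
time_s: 1.35
position: [0.4102, -0.0245, 0.2484]
tool_rot: [[-0.984, 0.177, -0.001], [0.177, 0.984, -0.001], [0.001, -0.002, -1.0]]
ft_force: [1.1, 0.9, 0.3]
grip_width: 0.0855
```

```bash
python3 -c "
from h import *
s=telemetry.observe();print(s['position'],s['time_s']);rel([.4545,-.1472,.24],80)"
```

```text
[ 0.41015819 -0.02447004  0.24841768] 1.35
shift cm [ -6.53 -11.3    0.85] y-ang 79.83 turn -0.17
```

apply_moves([
  {"tx":-6.5,"ty":-11.3,"tz":0.5,"turn":0,"jaw":1},
  {"tx":-6.5,"ty":-11.3,"tz":0.5,"turn":0,"jaw":1},
  {"tx":-6.5,"ty":-11.3,"tz":0.5,"turn":0,"jaw":1},
  {"tx":-6.5,"ty":-11.3,"tz":0.5,"turn":0,"jaw":1},
  {"tx":-6.5,"ty":-11.3,"tz":2.0,"turn":0,"jaw":1},
])

```text
time_s: 1.77
position: [0.4555, -0.1503, 0.2295]
tool_rot: [[-0.984, 0.18, 0.002], [0.18, 0.984, -0.003], [-0.003, -0.003, -1.0]]
ft_force: [-0.2, -0.2, -0.1]
grip_width: 0.0853
```

```bash
python3 -c "
from h import *
grab('scene','s1')
s=telemetry.observe();print(s['position'],s['time_s']);rel([.4545,-.1472,.128],80)
a=cv2.imread('pics/s1.png')[80:300,80:300];cv2.imwrite('pics/s1c.png',cv2.resize(a,(600,600)))"
```

```text
[ 0.45370739 -0.14808872  0.2257193 ] 1.8167
shift cm [-0.1   0.1   9.77] y-ang 79.71 turn -0.29
```

View pics/s1c.png

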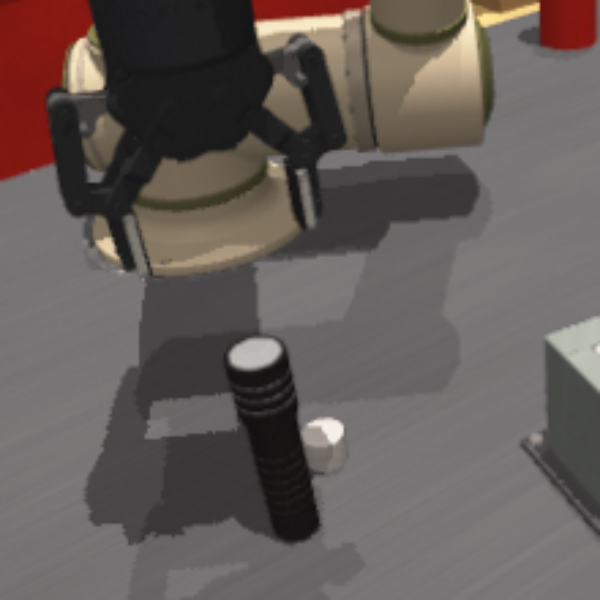

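The open gripper stands above the torch head (crop (258,355)), with the fingers at (135,245) and (308,200) straddling it. Descending.

apply_moves([
  {"tx":0,"ty":0.1,"tz":3,"turn":0,"jaw":0.8},
  {"tx":0,"ty":0.1,"tz":6,"turn":0,"jaw":0.6},
  {"tx":0,"ty":0.1,"tz":8,"turn":0,"jaw":0.6},
  {"tx":0,"ty":0.1,"tz":9.7,"turn":0,"jaw":0.5},
  {"tx":0,"ty":0.1,"tz":9.7,"turn":0,"jaw":0.4},
])

```text
time_s: 2.23
position: [0.452, -0.1457, 0.1261]
tool_rot: [[-0.984, 0.178, -0.009], [0.178, 0.984, 0.004], [0.01, 0.002, -1.0]]
ft_force: [-0.9, 0.2, -0.6]
grip_width: 0.0598
```

apply_moves([
  {"tx":0,"ty":0,"tz":0,"turn":0,"jaw":0.1},
  {"tx":0,"ty":0,"tz":0,"turn":0,"jaw":-0.1},
  {"tx":0,"ty":0,"tz":0,"turn":0,"jaw":-0.3},
  {"tx":0,"ty":0,"tz":0,"turn":0,"jaw":-1},
  {"tx":0,"ty":0,"tz":0,"turn":0,"jaw":-1},
], squeeze=50)

```text
time_s: 2.65
position: [0.4524, -0.146, 0.1271]
tool_rot: [[-0.984, 0.178, -0.008], [0.178, 0.984, 0.003], [0.008, 0.002, -1.0]]
ft_force: [-0.9, -0.7, 4.6]
grip_width: 0.037
```

```bash
python3 -c "
from h import *
s=telemetry.observe();print(s['position'],s['time_s'],s['ft_force'],s['wrist_torque'],s['grip_width'])"
```

```text
[ 0.45238043 -0.14595045  0.12705348] 2.65 [-0.87449922 -0.70443877  4.63713387] [-0.04147655  0.14853086  0.02621316] 0.03697499758900963
```

apply_moves([
  {"tx":0,"ty":0,"tz":-0.5,"turn":0,"jaw":-1},
  {"tx":0,"ty":0,"tz":-2,"turn":0,"jaw":-1},
  {"tx":0,"ty":0,"tz":-5,"turn":0,"jaw":-1},
  {"tx":0,"ty":0,"tz":-8,"turn":0,"jaw":-1},
  {"tx":0,"ty":0,"tz":-11,"turn":0,"jaw":-1},
])

```text
time_s: 3.07
position: [0.4527, -0.1458, 0.2383]
tool_rot: [[-0.984, 0.178, -0.009], [0.178, 0.984, 0.004], [0.01, 0.002, -1.0]]
ft_force: [1.8, -0.6, -5.2]
grip_width: 0.0369
```

apply_moves([
  {"tx":0,"ty":0,"tz":-2.5,"turn":0,"jaw":-1},
  {"tx":0,"ty":0,"tz":-2.5,"turn":0,"jaw":-1},
  {"tx":0,"ty":0,"tz":-2.5,"turn":0,"jaw":-1},
])

```text
time_s: 3.32
position: [0.4528, -0.1457, 0.2636]
tool_rot: [[-0.984, 0.178, -0.008], [0.178, 0.984, 0.004], [0.009, 0.002, -1.0]]
ft_force: [-0.4, -0.2, -6.4]
grip_width: 0.0367
```

```bash
python3 -c "
from h import *
s=telemetry.observe();print(s['position'],s['time_s'],s['ft_force'],s['wrist_torque'],s['grip_width'])
rel([.559,.0612,.265],80.1)"
```

```text
[ 0.45276492 -0.14570132  0.26364764] 3.3167 [-0.35176466 -0.21905712 -6.37241617] [-0.02363223  0.0151002  -0.02696923] 0.03668900036964786
shift cm [-6.77 22.25 -0.14] y-ang 79.74 turn -0.36
```

apply_moves([
  {"tx":-0.6,"ty":2,"tz":0,"turn":0,"jaw":-1},
  {"tx":-1.4,"ty":4.6,"tz":0,"turn":0,"jaw":-1},
  {"tx":-2.3,"ty":7.6,"tz":0,"turn":0,"jaw":-1},
  {"tx":-3.3,"ty":10.8,"tz":0,"turn":0,"jaw":-1},
  {"tx":-4.2,"ty":13.8,"tz":0,"turn":-0.3,"jaw":-1},
])

```text
time_s: 3.73
position: [0.5184, -0.0157, 0.2612]
tool_rot: [[-0.985, 0.173, -0.012], [0.173, 0.985, 0.005], [0.013, 0.003, -1.0]]
ft_force: [1.6, -0.3, -4.7]
grip_width: 0.0373
```

```bash
python3 -c "
from h import *
rel([.559,.0612,.265],80.1)"
```

```text
shift cm [-2.66  8.28 -0.39] y-ang 80.02 turn -0.08
```

apply_moves([
  {"tx":-0.8,"ty":2.5,"tz":-0.4,"turn":0,"jaw":-1},
  {"tx":-1.6,"ty":5,"tz":-0.4,"turn":0,"jaw":-1},
  {"tx":-2.3,"ty":7,"tz":-0.4,"turn":0,"jaw":-1},
  {"tx":-2.7,"ty":8.3,"tz":-0.4,"turn":0,"jaw":-1},
  {"tx":-2.7,"ty":8.3,"tz":-0.4,"turn":0,"jaw":-1},
])

```text
time_s: 4.15
position: [0.5595, 0.0634, 0.2629]
tool_rot: [[-0.985, 0.171, -0.016], [0.171, 0.985, 0.006], [0.017, 0.003, -1.0]]
ft_force: [-0.7, 0.1, -5.4]
grip_width: 0.0373
```

apply_moves([
  {"tx":0,"ty":0,"tz":0,"turn":0,"jaw":-1},
  {"tx":0,"ty":0,"tz":0,"turn":0,"jaw":-1},
  {"tx":0,"ty":0,"tz":0,"turn":0,"jaw":-1},
])

```text
time_s: 4.4
position: [0.5591, 0.0625, 0.2623]
tool_rot: [[-0.985, 0.172, -0.017], [0.172, 0.985, 0.006], [0.018, 0.003, -1.0]]
ft_force: [0.5, -0.8, -5.3]
grip_width: 0.037
```

```bash
python3 -c "
from h import *
rel([.559,.0612,.265],80.1)
im,d=grab('scene','s2'); S=cloud('scene',d)
s=telemetry.observe();print(s['position'],s['tool_rot'],s['time_s'])
# torch body slices from scene camera
o=ray('scene',[[280,210]])[0]
for z in (.145,.16,.175,.19,.205,.22,.235):
    m=(abs(S[...,2]-z)<.006)&(np.hypot(S[...,0]-.559,S[...,1]-.061)<.045)
    q=S[m][:,:2]
    if len(q)<8: continue
    R=.016 if z<.23 else .019
    from scipy.optimize import least_squares
    r=least_squares(lambda c:np.hypot(*(q-c).T)-R,q.mean(0)+.01*(q.mean(0)-o[:2])/np.linalg.norm(q.mean(0)-o[:2]),loss='soft_l1',f_scale=.002)
    print(z,len(q),r.x.round(4),np.sqrt(2*r.cost/len(q)).round(4))
a=im[40:300,200:460,::-1];cv2.imwrite('pics/s2c.png',cv2.resize(a,(600,600),interpolation=cv2.INTER_CUBIC))"
```

```text
shift cm [-0.01 -0.13 -0.27] y-ang 80.09 turn -0.01
[0.55917281 0.06252458 0.26265051] [[-0.98492265  0.17217859 -0.01678992]
 [ 0.17210068  0.98506115  0.00599074]
 [ 0.01757058  0.00301086 -0.99984109]] 4.45
0.145 108 [0.5605 0.063 ] 0.0008
0.16 106 [0.5606 0.0629] 0.0007
0.175 120 [0.5609 0.0631] 0.0007
0.19 127 [0.5611 0.0631] 0.0007
0.205 125 [0.562  0.0631] 0.0008
0.22 130 [0.5617 0.0629] 0.0009
0.235 115 [0.5599 0.064 ] 0.0013
```

View pics/s2c.png

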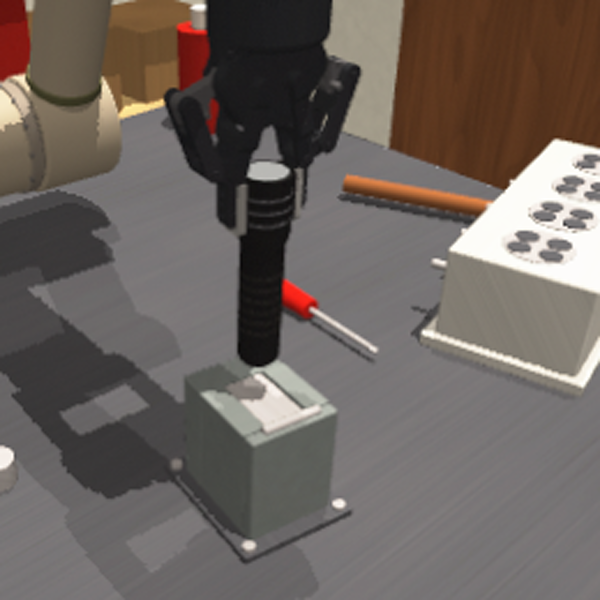

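Same-camera check: the torch tail is about 1 mm to +y of the mouth and 0.6 mm to +x, which is inside the clearance. The torch leans 1°. The picture shows the tail at (258,360), over the mouth's -x end. I'll trim y and descend.

apply_moves([
  {"tx":0,"ty":-0.1,"tz":0.4,"turn":0,"jaw":-1},
  {"tx":0,"ty":-0.1,"tz":0.8,"turn":0,"jaw":-1},
  {"tx":0,"ty":-0.1,"tz":1.2,"turn":0,"jaw":-1},
  {"tx":0,"ty":-0.1,"tz":1.6,"turn":0,"jaw":-1},
  {"tx":0,"ty":-0.1,"tz":2,"turn":0,"jaw":-1},
])

```text
time_s: 4.87
position: [0.5586, 0.0616, 0.2421]
tool_rot: [[-0.985, 0.172, -0.017], [0.172, 0.985, 0.006], [0.018, 0.003, -1.0]]
ft_force: [-0.0, 0.1, -4.9]
grip_width: 0.0365
```

```bash
python3 -c "
from h import *
rel([.559,.0615,.232],80.1)
s=telemetry.observe();print(s['tool_rot'][:,2],s['wrist_torque'])"
```

```text
shift cm [-0.06 -0.    1.01] y-ang 80.08 turn -0.02
[-0.01714711  0.00603724 -0.99983475] [-0.02018036  0.06055017 -0.03845126]
```

apply_moves([
  {"tx":-0.05,"ty":0,"tz":0.3,"turn":0,"jaw":-1},
  {"tx":-0.06,"ty":0,"tz":0.6,"turn":0,"jaw":-1},
  {"tx":-0.07,"ty":0,"tz":0.9,"turn":0,"jaw":-1},
  {"tx":-0.08,"ty":0,"tz":1.2,"turn":0,"jaw":-1},
  {"tx":-0.08,"ty":0,"tz":1.5,"turn":0,"jaw":-1},
])

```text
time_s: 5.28
position: [0.5594, 0.0615, 0.2274]
tool_rot: [[-0.985, 0.172, -0.016], [0.172, 0.985, 0.006], [0.017, 0.003, -1.0]]
ft_force: [-1.4, 0.5, 1.0]
grip_width: 0.0369
```

apply_moves([
  {"tx":0,"ty":0,"tz":0.25,"turn":0,"jaw":-1},
  {"tx":-0.01,"ty":0,"tz":0.5,"turn":0,"jaw":-1},
  {"tx":-0.01,"ty":0,"tz":0.75,"turn":0,"jaw":-1},
  {"tx":-0.02,"ty":0,"tz":1.0,"turn":0,"jaw":-1},
  {"tx":-0.02,"ty":0,"tz":1.2,"turn":0,"jaw":-1},
])

```text
time_s: 5.7
position: [0.5599, 0.0615, 0.2158]
tool_rot: [[-0.985, 0.172, -0.014], [0.172, 0.985, 0.006], [0.014, 0.003, -1.0]]
ft_force: [0.8, -1.0, 4.0]
grip_width: 0.0371
```

apply_moves([
  {"tx":0,"ty":0,"tz":0.25,"turn":0,"jaw":-1},
  {"tx":0,"ty":0,"tz":0.5,"turn":0,"jaw":-1},
  {"tx":0,"ty":0,"tz":0.75,"turn":0,"jaw":-1},
  {"tx":0,"ty":0,"tz":1.0,"turn":0,"jaw":-1},
  {"tx":0,"ty":0,"tz":1.2,"turn":0,"jaw":-1},
])

```text
time_s: 6.12
position: [0.5592, 0.0617, 0.2032]
tool_rot: [[-0.985, 0.172, -0.015], [0.172, 0.985, 0.006], [0.016, 0.003, -1.0]]
ft_force: [-2.5, 0.6, 1.7]
grip_width: 0.0365
```

apply_moves([
  {"tx":0,"ty":0,"tz":0.25,"turn":0,"jaw":-1},
  {"tx":0,"ty":0,"tz":0.5,"turn":0,"jaw":-1},
  {"tx":0,"ty":0,"tz":0.75,"turn":0,"jaw":-1},
  {"tx":0,"ty":0,"tz":1.0,"turn":0,"jaw":-1},
  {"tx":0,"ty":0,"tz":1.25,"turn":0,"jaw":-1},
])

```text
time_s: 6.53
position: [0.5588, 0.0618, 0.1902]
tool_rot: [[-0.985, 0.172, -0.016], [0.172, 0.985, 0.006], [0.017, 0.003, -1.0]]
ft_force: [-3.8, 1.0, 2.1]
grip_width: 0.037
```

apply_moves([
  {"tx":-0.02,"ty":0,"tz":0.25,"turn":0,"jaw":-1},
  {"tx":-0.03,"ty":0,"tz":0.5,"turn":0,"jaw":-1},
  {"tx":-0.03,"ty":0,"tz":0.75,"turn":0,"jaw":-1},
  {"tx":-0.04,"ty":0,"tz":1.0,"turn":0,"jaw":-1},
  {"tx":-0.04,"ty":0,"tz":1.25,"turn":0,"jaw":-1},
])

```text
time_s: 6.95
position: [0.5588, 0.0618, 0.1773]
tool_rot: [[-0.985, 0.172, -0.017], [0.172, 0.985, 0.006], [0.018, 0.003, -1.0]]
ft_force: [-3.6, 0.7, 0.9]
grip_width: 0.0369
```

```bash
python3 -c "
from h import *
s=telemetry.observe();print(s['position'],s['ft_force'],s['wrist_torque'])"
```

```text
[0.5588392  0.06182549 0.17731012] [-3.58347125  0.70851231  0.87662965] [ 0.10475665  0.72607282 -0.00757682]
```

apply_moves([
  {"tx":-0.02,"ty":0,"tz":0.15,"turn":0,"jaw":-1},
  {"tx":-0.02,"ty":0,"tz":0.3,"turn":0,"jaw":-1},
  {"tx":-0.02,"ty":0,"tz":0.4,"turn":0,"jaw":-1},
  {"tx":-0.02,"ty":0,"tz":0.5,"turn":0,"jaw":-1},
  {"tx":-0.02,"ty":0,"tz":0.6,"turn":0,"jaw":-1},
])

```text
time_s: 7.37
position: [0.5586, 0.0619, 0.1709]
tool_rot: [[-0.985, 0.172, -0.018], [0.172, 0.985, 0.006], [0.019, 0.003, -1.0]]
ft_force: [-4.8, 0.3, -1.9]
grip_width: 0.0369
```

apply_moves([
  {"tx":-0.02,"ty":0,"tz":0.1,"turn":0,"jaw":-1},
  {"tx":-0.02,"ty":0,"tz":0.2,"turn":0,"jaw":-1},
  {"tx":-0.02,"ty":0,"tz":0.3,"turn":0,"jaw":-1},
  {"tx":-0.02,"ty":0,"tz":0.4,"turn":0,"jaw":-1},
  {"tx":-0.02,"ty":0,"tz":0.5,"turn":0,"jaw":-1},
])

```text
time_s: 7.78
position: [0.5586, 0.0619, 0.1657]
tool_rot: [[-0.985, 0.172, -0.018], [0.172, 0.985, 0.006], [0.019, 0.003, -1.0]]
ft_force: [-3.6, 0.1, -2.3]
grip_width: 0.0368
```

apply_moves([
  {"tx":-0.02,"ty":0,"tz":0.1,"turn":0,"jaw":-1},
  {"tx":-0.02,"ty":0,"tz":0.2,"turn":0,"jaw":-1},
  {"tx":-0.02,"ty":0,"tz":0.3,"turn":0,"jaw":-1},
  {"tx":-0.02,"ty":0,"tz":0.4,"turn":0,"jaw":-1},
  {"tx":-0.02,"ty":0,"tz":0.5,"turn":0,"jaw":-1},
])

```text
time_s: 8.2
position: [0.5588, 0.0619, 0.1606]
tool_rot: [[-0.985, 0.172, -0.018], [0.172, 0.985, 0.006], [0.019, 0.003, -1.0]]
ft_force: [-3.8, 0.3, -2.9]
grip_width: 0.0369
```

apply_moves([
  {"tx":-0.02,"ty":0,"tz":0.1,"turn":0,"jaw":-1},
  {"tx":-0.02,"ty":0,"tz":0.2,"turn":0,"jaw":-1},
  {"tx":-0.02,"ty":0,"tz":0.3,"turn":0,"jaw":-1},
  {"tx":-0.02,"ty":0,"tz":0.4,"turn":0,"jaw":-1},
  {"tx":-0.02,"ty":0,"tz":0.5,"turn":0,"jaw":-1},
])

```text
time_s: 8.62
position: [0.5589, 0.0619, 0.1555]
tool_rot: [[-0.985, 0.172, -0.018], [0.172, 0.985, 0.006], [0.019, 0.003, -1.0]]
ft_force: [-3.7, 0.2, -1.1]
grip_width: 0.0369
```

apply_moves([
  {"tx":-0.02,"ty":0,"tz":0.1,"turn":0,"jaw":-1},
  {"tx":-0.02,"ty":0,"tz":0.2,"turn":0,"jaw":-1},
  {"tx":-0.02,"ty":0,"tz":0.3,"turn":0,"jaw":-1},
])

```text
time_s: 8.87
position: [0.559, 0.0619, 0.1525]
tool_rot: [[-0.985, 0.172, -0.018], [0.172, 0.985, 0.006], [0.019, 0.003, -1.0]]
ft_force: [-3.5, 0.9, -1.9]
grip_width: 0.0368
```

apply_moves([
  {"tx":-0.02,"ty":0,"tz":0.1,"turn":0,"jaw":-1},
  {"tx":-0.02,"ty":0,"tz":0.2,"turn":0,"jaw":-1},
  {"tx":-0.02,"ty":0,"tz":0.3,"turn":0,"jaw":-1},
])

```text
time_s: 9.12
position: [0.5592, 0.0618, 0.1493]
tool_rot: [[-0.985, 0.172, -0.018], [0.172, 0.985, 0.006], [0.019, 0.003, -1.0]]
ft_force: [-4.4, -0.3, -2.8]
grip_width: 0.0367
```

apply_moves([
  {"tx":-0.02,"ty":0,"tz":0.1,"turn":0,"jaw":-1},
  {"tx":-0.02,"ty":0,"tz":0.2,"turn":0,"jaw":-1},
  {"tx":-0.02,"ty":0,"tz":0.3,"turn":0,"jaw":-1},
])

```text
time_s: 9.37
position: [0.5593, 0.0618, 0.1463]
tool_rot: [[-0.985, 0.172, -0.018], [0.172, 0.985, 0.006], [0.019, 0.003, -1.0]]
ft_force: [-4.2, 0.7, -0.5]
grip_width: 0.037
```

apply_moves([
  {"tx":-0.02,"ty":0,"tz":0.1,"turn":0,"jaw":-1},
  {"tx":-0.02,"ty":0,"tz":0.2,"turn":0,"jaw":-1},
])

```text
time_s: 9.53
position: [0.5595, 0.0618, 0.1444]
tool_rot: [[-0.985, 0.172, -0.018], [0.172, 0.985, 0.006], [0.019, 0.003, -1.0]]
ft_force: [-4.6, 0.8, 0.5]
grip_width: 0.0365
```

apply_moves([
  {"tx":-0.02,"ty":0,"tz":0.1,"turn":0,"jaw":-1},
  {"tx":-0.02,"ty":0,"tz":0.2,"turn":0,"jaw":-1},
])

```text
time_s: 9.7
position: [0.5596, 0.0618, 0.1424]
tool_rot: [[-0.985, 0.172, -0.018], [0.172, 0.985, 0.006], [0.019, 0.003, -1.0]]
ft_force: [-4.8, 0.7, 0.8]
grip_width: 0.037
```

apply_moves([
  {"tx":-0.02,"ty":0,"tz":0.1,"turn":0,"jaw":-1},
  {"tx":-0.02,"ty":0,"tz":0.2,"turn":0,"jaw":-1},
])

```text
time_s: 9.87
position: [0.5598, 0.0618, 0.1407]
tool_rot: [[-0.985, 0.172, -0.018], [0.172, 0.985, 0.006], [0.019, 0.003, -1.0]]
ft_force: [-6.3, 0.6, 8.9]
grip_width: 0.0369
```

Firm stop felt: Fz jumped from 0.8 to 8.9 N at a tail height of about 14 mm, inside the possible 12–30 mm. I'll hold one row, check, then open gently.

apply_moves([
  {"tx":0.03,"ty":0,"tz":0,"turn":0,"jaw":-1},
  {"tx":0.05,"ty":0,"tz":0,"turn":0,"jaw":-1},
])

```text
time_s: 10.03
position: [0.5593, 0.0619, 0.1409]
tool_rot: [[-0.985, 0.172, -0.018], [0.172, 0.985, 0.006], [0.018, 0.003, -1.0]]
ft_force: [-4.1, 1.0, -0.3]
grip_width: 0.0369
```

apply_moves([
  {"tx":0,"ty":0,"tz":0.03,"turn":0,"jaw":-1},
  {"tx":0,"ty":0,"tz":0.06,"turn":0,"jaw":-1},
])

```text
time_s: 10.2
position: [0.5594, 0.0618, 0.1408]
tool_rot: [[-0.985, 0.172, -0.017], [0.172, 0.985, 0.006], [0.018, 0.003, -1.0]]
ft_force: [-5.3, 0.4, 4.4]
grip_width: 0.0368
```

apply_moves([
  {"tx":0,"ty":0,"tz":0,"turn":0,"jaw":-0.1},
  {"tx":0,"ty":0,"tz":0,"turn":0,"jaw":0.0},
  {"tx":0,"ty":0,"tz":0,"turn":0,"jaw":0.2},
  {"tx":0,"ty":0,"tz":0,"turn":0,"jaw":0.5},
  {"tx":0,"ty":0,"tz":0,"turn":0,"jaw":0.7},
])

```text
time_s: 10.62
position: [0.5598, 0.0618, 0.1409]
tool_rot: [[-0.985, 0.172, -0.016], [0.172, 0.985, 0.006], [0.016, 0.003, -1.0]]
ft_force: [0.4, -0.5, -0.1]
grip_width: 0.0723
```

```bash
python3 -c "
from h import *
im,d=grab('scene','s3'); S=cloud('scene',d)
s=telemetry.observe();print(s['position'],s['grip_width'],s['ft_force'])
m=(np.hypot(S[...,0]-.559,S[...,1]-.061)<.017)&(S[...,2]>.145)&(S[...,2]<.19)
from collections import Counter
print(len(S[m]),np.percentile(S[m][:,2],[50,80,90,98]))
a=im[60:280,220:440,::-1];cv2.imwrite('pics/s3c.png',cv2.resize(a,(600,600),interpolation=cv2.INTER_CUBIC))"
```

```text
[0.55969751 0.06179481 0.14082536] 0.07260685252341115 [-0.53231022  0.83132547 -0.09444483]
320 [0.16325455 0.16445474 0.16484532 0.16540365]
```

View pics/s3c.png

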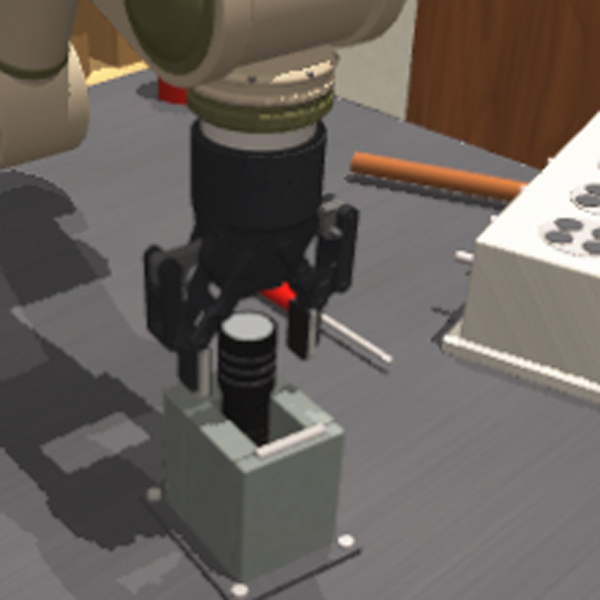

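The torch stands in the dock with its head top at (247,325) and the fingers clear on both sides. The measured top height is 0.163–0.165, so the tail is at about 14 mm and did not spring back. Retreating.

apply_moves([
  {"tx":0,"ty":0,"tz":-0.5,"turn":0,"jaw":1},
  {"tx":0,"ty":0,"tz":-2,"turn":0,"jaw":1},
  {"tx":0,"ty":0,"tz":-5,"turn":0,"jaw":1},
  {"tx":0,"ty":0,"tz":-8,"turn":0,"jaw":1},
  {"tx":0,"ty":0,"tz":-11,"turn":0,"jaw":1},
])

```text
time_s: 11.08
position: [0.5613, 0.0611, 0.2525]
tool_rot: [[-0.985, 0.172, -0.016], [0.172, 0.985, 0.006], [0.017, 0.003, -1.0]]
ft_force: [0.3, -0.5, -1.3]
grip_width: 0.0855
```

apply_moves([
  {"tx":0,"ty":0,"tz":-1,"turn":0,"jaw":1},
  {"tx":0,"ty":0,"tz":-1,"turn":0,"jaw":1},
  {"tx":0,"ty":0,"tz":-1,"turn":0,"jaw":1},
])

```text
time_s: 11.33
position: [0.5614, 0.0611, 0.2626]
tool_rot: [[-0.985, 0.172, -0.015], [0.172, 0.985, 0.006], [0.016, 0.003, -1.0]]
ft_force: [0.5, 0.1, -0.8]
grip_width: 0.0854
```

```bash
python3 -c "
from h import *
from scipy.optimize import least_squares
im,d=grab('scene','s4'); S=cloud('scene',d)
m=(np.hypot(S[...,0]-.559,S[...,1]-.061)<.03)&(S[...,2]>.155)&(S[...,2]<.175)
q=S[m];t=q[q[:,2]>.162]; print('top z',np.median(t[:,2]),'top c',(t.min(0)+t.max(0))/2)
for z in(.118,.126,.134,.142,.15,.157):
    k=(abs(S[...,2]-z)<.004)&(np.hypot(S[...,0]-.559,S[...,1]-.061)<.028);p=S[k][:,:2]
    R=.016 if z<.115 else .019
    if len(p)>8:print(z,len(p),least_squares(lambda c:np.hypot(*(p-c).T)-R,[.555,.066],loss='soft_l1',f_scale=.002).x.round(4))
s=telemetry.observe();print(s['position'],s['time_s'])
cv2.imwrite('pics/s4.png',im[...,::-1])"
```

```text
top z 0.1641076838763415 top c [0.55802596 0.06332045 0.16383405]
0.118 53 [0.5553 0.0647]
0.126 79 [0.5562 0.0639]
0.134 82 [0.5565 0.0638]
0.142 87 [0.5563 0.0639]
0.15 84 [0.5563 0.0637]
0.157 90 [0.5562 0.0639]
[0.5611126  0.06108995 0.26160312] 11.3833
```

View pics/s4.png

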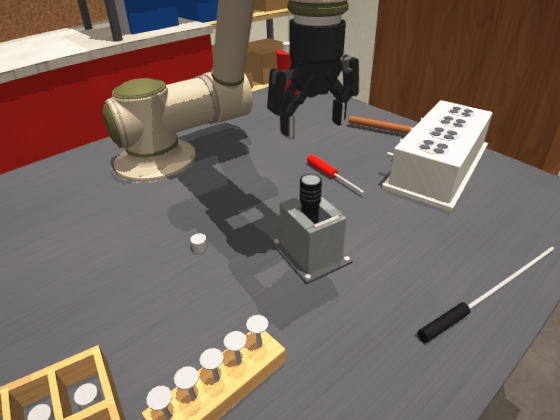

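The torch is upright at (311,195), its top is still at 0.164 m, the gripper is clear above it, and the bystanders look unmoved. Handing in.

```bash
python3 -c "
from h import *
close_job()"
```

```text
the job is handed in; nothing more can be done
```

The torch is standing in its charging dock, pressed down to the firm stop, and the job was handed in at about 11.4 s. No verdict is reported, so these are my own last checks:

- **Handling:** I gripped the torch by the head, pushed the flap open with the tail and slid it down at up to about 36 mm/s, slower near the contact. Vertical force on the wrist peaked at about 9 N at the ends of moves. Allowing for the torch's weight, that is roughly 14 N on dock and contact together.
- **Home:** the stop was felt at a tail height of about 14 mm, and a second light press confirmed it was stiff. After release the torch top stayed at 0.164 m, so it did not spring back. I had no direct reading of the contact or the flap angle; both are inferred from force and height.
- **Position:** by camera the head's axis is about 2.5 to 4 mm from the mouth point, resting towards the -x wall, and the torch stands upright.
- **Surroundings:** the gripper is open and about 8 cm above the torch. The valve rack, screwdriver and tappet look unmoved in the last picture; I did not measure them.

One small disagreement: the two cameras placed the dock 1–3 mm apart. I aligned with the torch and dock seen in the same camera instead.

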